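# Mesh a beater's splined stem with the mixer drive and hold it home

## Task

Lift the beater with the orange grip out of the rack, turn it so that the four splines of its stem match the cross-shaped slots in the steel coupling on top of the white mixer drive, and slide it straight down until its round steel collar sits flush on the coupling. A spring in the coupling pushes it back out, so finish still gripping the beater and pressing it fully home: do not let go, someone else will then lock it. Leave the blue-gripped tool and everything else on the bench where they are.

Things in the scene. Friction and masses are not known exactly. Their poses are not given: they have to be found in the camera images.
- beater_grip (a point): Centre of the orange grip of the loose beater, which stands stem down in one hole of the rack. The grip is an upright block, 44 mm along its x, 14 mm along its y (the width to grasp), 44 mm high. Right below it, its top 22 mm under this point, is an orange guard disc 48 mm across; fingertips may bear on it to press down. z is the beater's axis, up. To leave the rack it must rise 24 mm.
- hub_face (a point): Centre of the level upper face of the steel coupling, 60 mm across, 90 mm above the bench. Four slots 8.6 mm wide run along its x and y axes from a central bore of 18 mm (a cross, alike each quarter turn): 1.3 mm of clearance beside each spline. It stands at any angle and turns only against a stiff gear (0.3 N m). Beater home: grip centre 80 mm above this point; splines lying on the face: 94 mm.
- ejector (a joint): Spring ejector, a brass disc in the coupling's bore: 0 = released, its top 12 mm below the coupling's face; grows in m as it is pushed down, 0.012 with the beater home. It pushes up with 5 N at 0 and 9 N at 0.012, so a beater let go rises about 12 mm. The pilot meets it when the splines are 2 mm into the slots.
- beater: The same beater, 180 g, 126 mm long; origin at its lower tip, 104 mm under the grip centre, same axes. Upward from the tip: round pilot 15 mm thick with a tapered nose (0-10 mm); four dark splines along +-x and +-y, 6 mm wide, reaching 16 mm from the axis, with small lead-in tapers (10-24 mm); steel collar 46 mm across (underside at 24 mm); wire whisk 50 mm across; guard disc; grip (82-126 mm).
- hub: The steel coupling itself with the ejector in it; origin on its axis, 35 mm below its upper face; same axes as its face.
- spare_grip (a point): Centre of the blue grip of another tool with a flat paddle and a plain round stem, standing in the other hole of the rack; same grip size and height. To be left alone.
- rack: Grey rack, fixed, 96 mm along its x, 210 mm along its y, 30 mm high; origin at the centre of its underside. Two holes of 37 mm diameter, at +60 and -60 mm along its y; a tool hangs in a hole by its collar, its grip centre 110 mm above the bench.
- drive: White mixer drive housing, fixed to the bench, 160 mm along its x, 140 mm along its y, 52 mm high, with a small black dial at the front; origin at the centre of its underside. The coupling stands at its centre.
- beaker: clear plastic beaker, 70 x 75 x 100 mm; origin at the centre of its underside. To be left where it is.
- wash_bottle: white squeeze bottle with a bent spout, 67 x 95 x 183 mm; origin at the centre of its underside. To be left where it is.
- cylinder: tall clear measuring cylinder on a six-sided foot, 188 mm high; origin at the centre of its underside. To be left where it is.
- tape: roll of cream tape lying flat, 66 mm across, 18 mm high; origin at the centre of its underside. To be left where it is.
- dish: clear round dish with lid, 92 mm across, 15 mm high; origin at the centre of its underside. To be left where it is.
- timer: white bench timer lying flat, 66 x 62 x 14 mm; origin at the centre of its underside. To be left where it is.
- stopper: cream rubber stopper, 35 mm across, 28 mm high; origin at the centre of its underside. To be left where it is.

How it is judged:
On the way, in this order (a step that is already met when the one before it is completed fails the run):
1. the orange-gripped beater has been lifted clear of the rack (z of beater_grip in the frame of rack above 0.14 m and contact force between the fingers and beater above 1 N), for 0.1 s.
2. its splines have entered the slots ((angle between the x axis of beater_grip and the x axis of hub_face, either way round below 0.14 rad or angle between the x axis of beater_grip and the y axis of hub_face, either way round below 0.14 rad) and horizontal distance between beater_grip and hub_face below 0.007 m and angle between beater_grip's own z axis and vertical below 0.07 rad and z of beater_grip in the frame of hub_face below 0.0905 m), for 0.1 s.
3. it is fully home and is kept pressed there ((angle between the x axis of beater_grip and the x axis of hub_face, either way round below 0.14 rad or angle between the x axis of beater_grip and the y axis of hub_face, either way round below 0.14 rad) and horizontal distance between beater_grip and hub_face below 0.007 m and angle between beater_grip's own z axis and vertical below 0.07 rad and z of beater_grip in the frame of hub_face below 0.0825 m and value of joint ejector above 0.0095 m and contact force between the fingers and beater above 2 N and contact force between beater and hub above 4 N), for 0.5 s.
At the end, for the whole second after the job is handed in: The beater is gripped and pressed home: collar within 2.5 mm of the coupling's face, splines within 8 degrees of the slots, upright within 4 degrees, grip centre within 7 mm of the coupling's axis, ejector pushed down at least 9.5 mm, pressing on the coupling and its spring with over 4 N (all of step 3); the arm keeps its last pose, push and grip.
It fails at once if the blue-gripped tool is pulled out or pushed about (distance of spare_grip from where it was at the start of the episode above 0.03 m).
It fails at once if another thing on the bench is pushed away or knocked over (distance of any of beaker, wash_bottle, cylinder, tape, dish, timer, stopper from where it was at the start of the episode above 0.03 m).
It also fails if it takes over 35 s, if anything falls off the work surface, if the arm or the gripper's body presses on something with over 40 N, if the wrist force passes 120 N, or if a joint passes its speed limit or range.

## Robot

A 7-joint arm with a two-finger parallel gripper is mounted at the origin on a cart in front of the work surface, level with it; the furniture and walls round the work are solid. World frame = base frame: x ahead of the robot, y to its left, z up, the work surface at z = 0. Lengths are in m, angles in rad, forces in N, time in s.
With the tool pointing down it reaches from about 0.425 to 0.95 m from the base axis. Payload 4.7 kg.
Tool frame: the origin (TCP) lies at the very end of the fingers, on their centre line; the grasp point (between the pads) lies 19 mm behind it (bot.grip_point_offset is the distance from the TCP to the grasp point, in m); z points along the fingers, x is the direction in which the jaws open and shut, and the axes are right-handed (so a half turn about z gives the same grasp; the last joint's range is limited). The gripper opens to 87 mm and grips with 3 to 60 N. Pads are 19 mm wide; open, the fingers measure 117 mm over their backs; the gripper's body (75 mm by 190 mm) begins 51 mm behind the grasp point.
Start: joints at [1.194, 0.469, -0.049, 1.532, 0.024, 1.141, -0.082], TCP at [0.23, -0.635, 0.223] pointing down, gripper open.
Joint ranges: [-2.59, 2.59], [-0.33, 1.99], [-1.39, 1.29], [0.1, 2.45], [-1.04, 4.18], [0.21, 1.99], [-2.66, 2.66]. Speed limits (rad/s): [2.57, 2.57, 3.14, 3.14, 3.14, 3.14, 3.14].

## Interface

Orientations are given as a rotation vector (axis times angle).
In Python, from workcell import bot gives the robot as it stands.
- The arm moves only by the tool jog_arm, never from a script. Its argument "plan" is a list of rows, each an object of numbers: "tx", "ty", "tz": the shift along the tool's x, y, z in m; "ax", "ay", "az": the turn, a rotation vector about the tool's x, y, z in degrees; "hand": the finger opening in m, from 0 to 0.087. In form: [{"tx": .., "ty": .., "tz": .., "ax": .., "ay": .., "az": .., "hand": ..}, ...]. A call has 1 to 20 rows; each row is the pose to reach, as a shift and turn from the pose measured when the call began, along the tool's axes at that moment; what a row does not reach only later rows make up. A row lasts 1/8 s, in which the tool goes at most 62.5 mm and 10.7 degrees, less where a joint would pass 70% of its speed; a pose out of reach is approached as far as the arm can. A call with a gripper value outside its range is refused whole. The fingers move at their own pace and stop on an object; "force" is the grip in N (left out, the last holds). Time passes only in rows, so rows that repeat a pose let the fingers close. It gives the time, the measured TCP pose, the force and the opening at its end, in the units of the state.
- bot.sense(): the state, without advancing time (a new reading comes with each control period).
- bot.camera(name): name is "scene" or "top" or "wrist"; returns a dict with "pixels" (384x512x3 uint8, blue, green, red), "K" (3x3 intrinsics, pixels), "k1" (the pictures are not rectified: a ray, as slopes to the right and down, at radius r is drawn at 1 + k1 r^2 times it, then the intrinsics apply), "T" (4x4, takes a point from camera to world coordinates). Camera axes: x right, y up, looking along -z (the intrinsics and any distortion apply to the point x, -y, -z); pixel columns grow to the right and rows downward; lengths in m; the calibration is good to about 2 mm. A picture is of the moment at which its call begins. There is no depth.
- bot.sign_off(): hands the job in, once; it reports no verdict.
The state is a dict: "time_s": time; "qpos": joint angles; "joint_vel": joint speeds; "joint_torque": joint torques, N m; "tool_pos": TCP position; "tool_rot": TCP orientation; "force": force on the tool from outside, world axes, zero at the start; "wrist_torque": the same for the moment, N m; "finger_gap": finger opening in m.
Only numpy, scipy, OpenCV 4.12 (cv2) and the standard library are available. Lean on these libraries where they do the work, as an engineer would, in place of code of your own. Each camera call takes 0.05 s, during which the arm holds its last target.

## Working session

There is one attempt and no reset: what is moved stays moved. The work goes in short steps, Python scripts to look and compute and a tool call to move; the robot and the scene stay as the last step left them, time stands still between calls to the robot, and variables do not carry over. Pictures are saved under pics/ and viewed, and the job is handed in when it is done.

Besides the shell and the picture viewer there is one more tool, called after ">>>" in YAML: its name, and indented under it one key for each argument. jog_arm: Moves the arm, as the interface text tells. Its arguments: {"type":"object","properties":{"plan":{"type":"array","items":{"type":"object","properties":{"tx":{"type":"number"},"ty":{"type":"number"},"tz":{"type":"number"},"ax":{"type":"number"},"ay":{"type":"number"},"az":{"type":"number"},"hand":{"type":"number"}}}},"force":{"type":"number"}},"required":["plan"]}

```bash
mkdir -p pics; ls
python3 - <<'E'
from workcell import bot
import cv2,numpy as np
s=bot.sense();print({k:np.round(v,3) for k,v in s.items()})
for n in ["scene","top","wrist"]:
    c=bot.camera(n);cv2.imwrite(f"pics/{n}0.png",c["pixels"]);print(n,c["K"],c["k1"],np.round(c["T"],3))
E
```

```text
pics
{'time_s': np.float64(0.0), 'qpos': array([ 1.194,  0.469, -0.049,  1.534,  0.024,  1.141, -0.082]), 'joint_vel': array([-0.002,  0.002, -0.001,  0.001, -0.   ,  0.001,  0.001]), 'joint_torque': array([-1.0000e-03, -5.0798e+01, -8.1000e-02, -2.3615e+01, -6.1000e-02,
        3.8000e-02,  0.0000e+00]), 'tool_pos': array([ 0.23 , -0.634,  0.222]), 'tool_rot': array([-2.571,  1.803,  0.003]), 'force': array([-0.333,  0.818,  0.245]), 'wrist_torque': array([0.044, 0.06 , 0.017]), 'finger_gap': np.float64(0.087)}
scene [[351.15872789   0.         254.11128563]
 [  0.         351.15872789 189.01475726]
 [  0.           0.           1.        ]] -0.0209725742679366 [[-0.649  0.322 -0.69  -0.441]
 [-0.761 -0.26   0.594  0.87 ]
 [ 0.012  0.91   0.414  0.676]
 [ 0.     0.     0.     1.   ]]
top [[491.07217316   0.         253.96911484]
 [  0.         491.07217316 197.64289468]
 [  0.           0.           1.        ]] -0.024655721902843417 [[ 0.248  0.926 -0.286  0.057]
 [-0.969  0.238 -0.07  -0.093]
 [ 0.003  0.294  0.956  1.766]
 [ 0.     0.     0.     1.   ]]
wrist [[277.85035827   0.         257.93251907]
 [  0.         277.85035827 193.7880808 ]
 [  0.           0.           1.        ]] 0.0053575024635764195 [[ 0.341  0.908  0.242  0.295]
 [-0.94   0.329  0.087 -0.609]
 [-0.001 -0.257  0.966  0.384]
 [ 0.     0.     0.     1.   ]]
```

View pics/scene0.png

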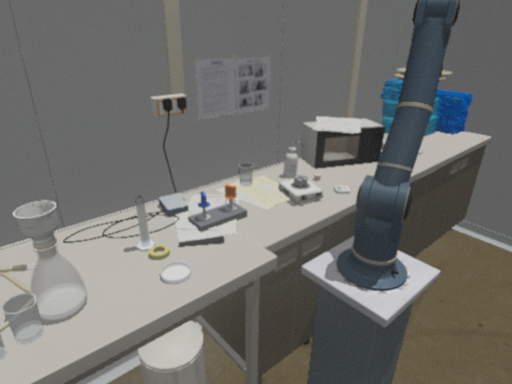

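View pics/top0.png

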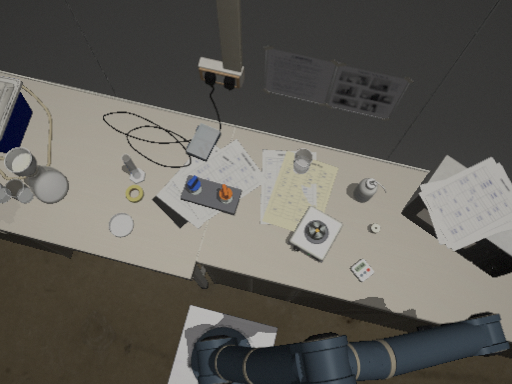

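View pics/wrist0.png

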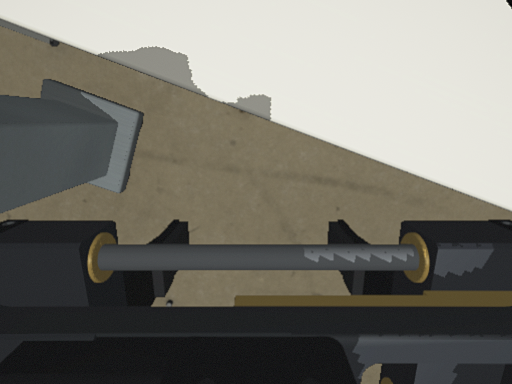

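The scene view shows the orange grip at about (231,191), the blue at (203,200) and the coupling at (301,181). In the top view orange is at (226,194), blue at (193,185) and the coupling at (317,232). The wrist view shows only the bench and floor. Next I'll measure.

```bash
cat > h.py <<'E'
import numpy as np,cv2
from scipy.spatial.transform import Rotation as R
def ray(c,uv):
    K=c["K"];uv=np.atleast_2d(uv).astype(float)
    d=np.c_[(uv[:,0]-K[0,2])/K[0,0],(uv[:,1]-K[1,2])/K[1,1]];s=d.copy()
    for _ in range(10): s=d/(1+c["k1"]*(s**2).sum(1,keepdims=True))
    v=np.c_[s[:,0],-s[:,1],-np.ones(len(s))]
    return c["T"][:3,3],v@c["T"][:3,:3].T
def plane(c,uv,z):
    o,d=ray(c,uv);t=(z-o[2])/d[:,2];return o+d*t[:,None]
def proj(c,P):
    P=np.atleast_2d(P);q=(P-c["T"][:3,3])@c["T"][:3,:3]
    s=np.c_[q[:,0]/-q[:,2],-q[:,1]/-q[:,2]];s=s*(1+c["k1"]*(s**2).sum(1,keepdims=True))
    return s*c["K"][0,0]+c["K"][:2,2]
def two(c1,u1,c2,u2):
    o1,d1=ray(c1,u1);o2,d2=ray(c2,u2);d1=d1[0];d2=d2[0]
    t=np.linalg.lstsq(np.c_[d1,-d2],o2-o1,rcond=None)[0]
    p,q=o1+t[0]*d1,o2+t[1]*d2;return (p+q)/2,np.linalg.norm(p-q)
E
python3 - <<'E'
from workcell import bot
from h import *
T=bot.camera("top");S=bot.camera("scene")
for n,c,(x,y,w,h) in [("t",T,(165,160,190,110)),("s",S,(180,150,150,90))]:
    cv2.imwrite(f"pics/crop_{n}.png",cv2.resize(c["pixels"][y:y+h,x:x+w],None,fx=4,fy=4,interpolation=cv2.INTER_CUBIC))
m={}
for n,c in (("T",T),("S",S)):
    hsv=cv2.cvtColor(c["pixels"],cv2.COLOR_BGR2HSV)
    for col,lo,hi in (("or",(5,170,120),(18,255,255)),("bl",(108,160,80),(125,255,255))):
        k=cv2.inRange(hsv,lo,hi);x0,y0,x1,y1=(165,160,260,220) if n=="T" else (180,150,260,230)
        z=np.zeros_like(k);z[y0:y1,x0:x1]=k[y0:y1,x0:x1]
        ys,xs=np.nonzero(z);m[n+col]=(xs.mean(),ys.mean());print(n,col,len(xs),m[n+col],xs.min(),xs.max(),ys.min(),ys.max())
for col in("or","bl"): print(col,two(T,m["T"+col],S,m["S"+col]),plane(T,m["T"+col],.13))
print("hub",plane(T,[(317,232)],.09),plane(S,[(301,181)],.09))
E
```

```text
T or 89 (np.float64(225.68539325842696), np.float64(192.04494382022472)) 220 231 185 199
T bl 76 (np.float64(193.85526315789474), np.float64(183.26315789473685)) 188 199 176 190
S or 19 (np.float64(229.47368421052633), np.float64(191.94736842105263)) 226 234 186 198
S bl 7 (np.float64(203.85714285714286), np.float64(197.0)) 202 208 193 204
or (array([0.55325592, 0.13431878, 0.10035044]), np.float64(0.006013703256982715)) [[0.54219769 0.12814631 0.13      ]]
bl (array([0.55277415, 0.25100529, 0.11404756]), np.float64(0.006513464560847636)) [[0.54565786 0.2451858  0.13      ]]
hub [[ 0.49184382 -0.21463635  0.09      ]] [[ 0.4722203  -0.18123007  0.09      ]]
```

```bash
python3 -c "
from h import *
"
```

```text
(no output)
```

View pics/crop_t.png

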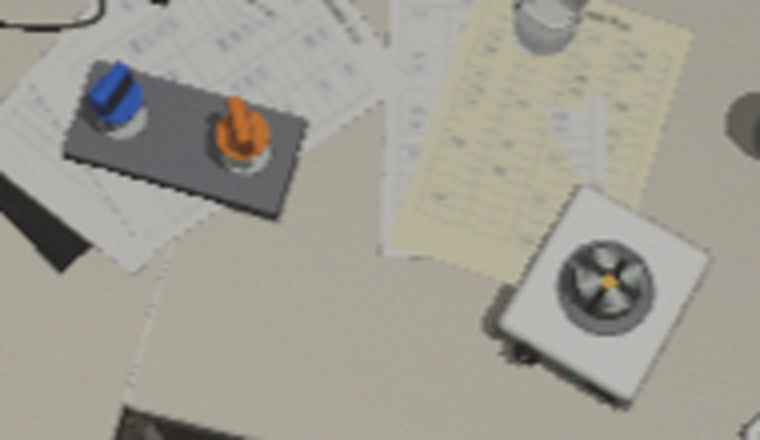

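View pics/crop_s.png

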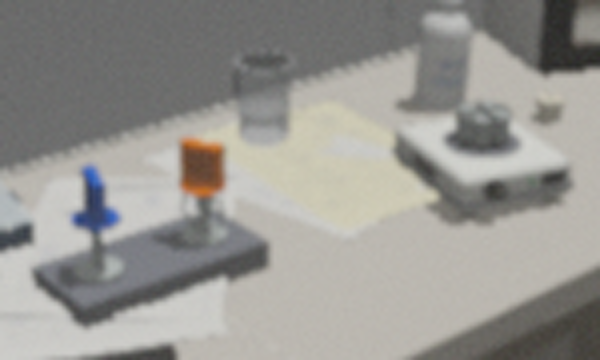

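The top crop shows orange with its long axis roughly vertical in the image at crop (240,130). The coupling's brass centre is at crop (609,283), with slots running diagonally. I'll take a wrist close-up of the coupling first.

```bash
cat >> h.py <<'E'
def rel(s,pos,yaw):  # yaw: world angle (deg) of tool x, tool pointing down
    R0=R.from_rotvec(s["tool_rot"]);y=np.radians(yaw)
    Rt=R.from_matrix(np.array([[np.cos(y),np.sin(y),0],[np.sin(y),-np.cos(y),0],[0,0,-1]]))
    t=R0.inv().apply(np.array(pos)-s["tool_pos"]);a=(R0.inv()*Rt).as_rotvec(degrees=True)
    return np.round(t*1000,1),np.round(a,2)
def yaw(s):
    m=R.from_rotvec(s["tool_rot"]).as_matrix();return np.degrees(np.arctan2(m[1,0],m[0,0])),m[:,2]
E
python3 - <<'E'
from workcell import bot
from h import *
s=bot.sense();print(yaw(s))
print(plane(bot.camera("top"),[(317.2,230.7)],.078))
print(rel(s,(.45,-.228,.28),-70), rel(s,(.23,-.634,.28),-70))
E
```

```text
(np.float64(-70.07376733941747), array([-3.04024049e-04,  8.76969615e-04, -9.99999569e-01]))
[[ 0.49972404 -0.21520093  0.078     ]]
(array([-307.1, -345.3,  -57.7]), array([-0.  ,  0.05, -0.07])) (array([ -0.4,  -0.1, -57.9]), array([-0.  ,  0.05, -0.07]))
```

>>> jog_arm:
  plan:
    - {"tz":-0.04}
    - {"tx":-0.03,"ty":-0.035,"tz":-0.058}
    - {"tx":-0.066,"ty":-0.074,"tz":-0.058}
    - {"tx":-0.102,"ty":-0.114,"tz":-0.058}
    - {"tx":-0.138,"ty":-0.155,"tz":-0.058}
    - {"tx":-0.174,"ty":-0.196,"tz":-0.058}
    - {"tx":-0.21,"ty":-0.236,"tz":-0.058}
    - {"tx":-0.246,"ty":-0.277,"tz":-0.058}
    - {"tx":-0.282,"ty":-0.317,"tz":-0.058}
    - {"tx":-0.307,"ty":-0.345,"tz":-0.058}
    - {"tx":-0.307,"ty":-0.345,"tz":-0.058}
    - {"tx":-0.307,"ty":-0.345,"tz":-0.058}

```text
schema error: expected keys tx, ty, tz, ax, ay, az, hand
```

Run:
```python
from workcell import bot
from h import *
s=bot.sense();print(s["time_s"],s["tool_pos"],yaw(s),np.abs(s["joint_vel"]).max(),s["qpos"])
c=bot.camera("wrist");cv2.imwrite("pics/w1.png",c["pixels"])
```

```text
0.3 [ 0.23003725 -0.63440779  0.22223326] (np.float64(-70.07213868684893), array([-1.68411609e-04,  5.19885672e-04, -9.99999851e-01])) 0.002141923116214286 [ 1.19409596  0.46886243 -0.04859614  1.53288324  0.02408524  1.14097639
 -0.08230234]
```

View pics/w1.png

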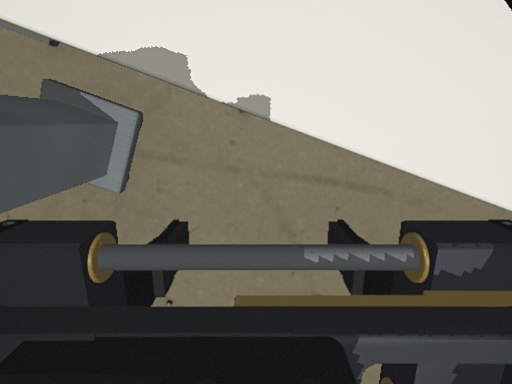

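The move was refused because every row needs all the keys, so nothing moved and the wrist view is unchanged. I'll resend it with full rows.

>>> jog_arm:
  plan:
    - {"tx":0,"ty":0,"tz":-0.04,"ax":0,"ay":0,"az":0,"hand":0.087}
    - {"tx":-0.03,"ty":-0.035,"tz":-0.058,"ax":0,"ay":0,"az":0,"hand":0.087}
    - {"tx":-0.066,"ty":-0.074,"tz":-0.058,"ax":0,"ay":0,"az":0,"hand":0.087}
    - {"tx":-0.102,"ty":-0.114,"tz":-0.058,"ax":0,"ay":0,"az":0,"hand":0.087}
    - {"tx":-0.138,"ty":-0.155,"tz":-0.058,"ax":0,"ay":0,"az":0,"hand":0.087}
    - {"tx":-0.174,"ty":-0.196,"tz":-0.058,"ax":0,"ay":0,"az":0,"hand":0.087}
    - {"tx":-0.21,"ty":-0.236,"tz":-0.058,"ax":0,"ay":0,"az":0,"hand":0.087}
    - {"tx":-0.246,"ty":-0.277,"tz":-0.058,"ax":0,"ay":0,"az":0,"hand":0.087}
    - {"tx":-0.282,"ty":-0.317,"tz":-0.058,"ax":0,"ay":0,"az":0,"hand":0.087}
    - {"tx":-0.307,"ty":-0.345,"tz":-0.058,"ax":0,"ay":0,"az":0,"hand":0.087}
    - {"tx":-0.307,"ty":-0.345,"tz":-0.058,"ax":0,"ay":0,"az":0,"hand":0.087}
    - {"tx":-0.307,"ty":-0.345,"tz":-0.058,"ax":0,"ay":0,"az":0,"hand":0.087}

```text
time_s: 1.85
tool_pos: [0.4493, -0.2292, 0.2804]
tool_rot: [2.571, -1.804, -0.0]
force: [-0.6, 0.5, -0.2]
finger_gap: 0.087
```

Run:
```python
from workcell import bot
from h import *
s=bot.sense();print(s["time_s"],s["tool_pos"],yaw(s),np.abs(s["joint_vel"]).max(),s["qpos"])
c=bot.camera("wrist");cv2.imwrite("pics/w2.png",c["pixels"])
```

```text
1.85 [ 0.44931769 -0.22916838  0.28044749] (np.float64(-70.1268568321503), array([-4.46835279e-04, -3.16956183e-04, -9.99999850e-01])) 0.01703917128996849 [ 0.65696628  0.15615556 -0.30358001  1.83951841  0.05136741  1.15374879
 -0.88792028]
```

View pics/w2.png

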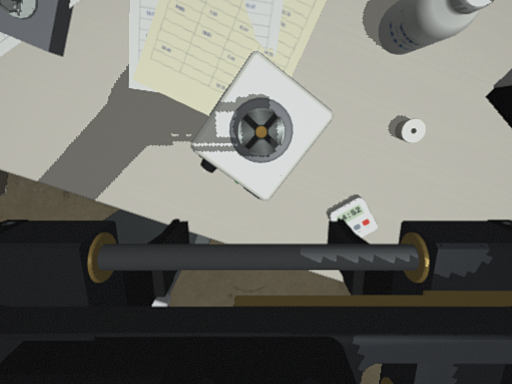

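The wrist view shows the coupling at about (261,130), its brass ejector in the middle and an X of slots. Zooming in and measuring it.

Run:
```python
from workcell import bot
from h import *
c=bot.camera("wrist");im=c["pixels"]
x0,y0=216,86
cv2.imwrite("pics/w2c.png",cv2.resize(im[y0:y0+90,x0:x0+90],None,fx=6,fy=6,interpolation=cv2.INTER_CUBIC))
hsv=cv2.cvtColor(im,cv2.COLOR_BGR2HSV)
k=cv2.inRange(hsv,(12,110,80),(32,255,255));z=np.zeros_like(k);z[110:150,240:282]=k[110:150,240:282]
ys,xs=np.nonzero(z);b=(xs.mean(),ys.mean());print("brass",b,len(xs),xs.min(),xs.max(),ys.min(),ys.max(),plane(c,[b],.078))
# rectified top view of face plane, 0.25mm/px
C=plane(c,[b],.078)[0]; 
n=320;g=(np.arange(n)-n/2)*.25e-3
X,Y=np.meshgrid(C[0]+g,C[1]-g)
p=proj(c,np.c_[X.ravel(),Y.ravel(),np.full(X.size,.09)]).astype(np.float32)
r=cv2.remap(im,p[:,0].reshape(n,n),p[:,1].reshape(n,n),cv2.INTER_CUBIC)
np.save("C.npy",C);cv2.imwrite("pics/w2r.png",cv2.resize(r,None,fx=1.8,fy=1.8))
```

```text
brass (np.float64(260.5596330275229), np.float64(131.14678899082568)) 109 255 266 126 137 [[ 0.50246428 -0.21237786  0.078     ]]
```

View pics/w2c.png

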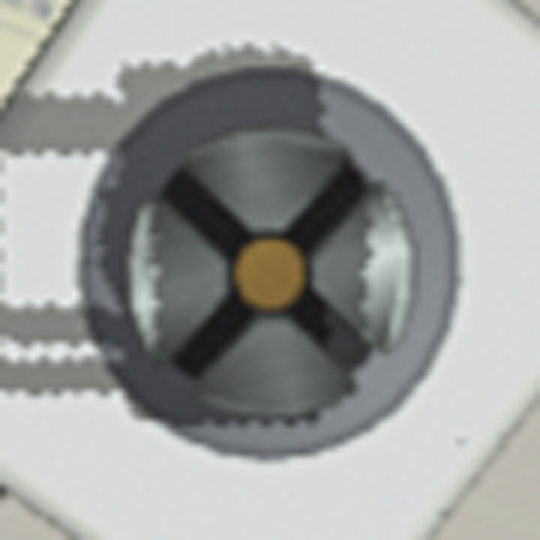

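View pics/w2r.png

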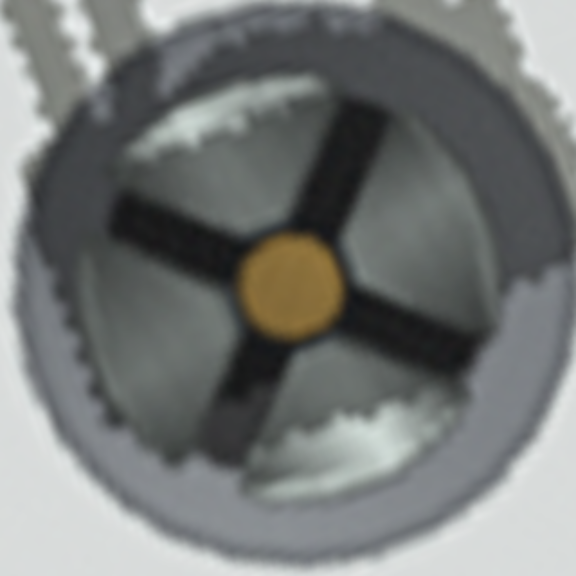

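The slots lie at about 68.5° and -21.8° in world yaw. Next I'll refine the centre and angle by fitting lines to the dark arms.

```bash
cat > hub.py <<'E'
from workcell import bot
from h import *
def hub(c,b,zf=.09,save=None,thr=60):
    C=plane(c,[b],.078)[0];n=480;q=.15e-3;g=(np.arange(n)-n/2)*q
    X,Y=np.meshgrid(C[0]+g,C[1]-g)
    p=proj(c,np.c_[X.ravel(),Y.ravel(),np.full(X.size,zf)]).astype(np.float32)
    r=cv2.remap(c["pixels"],p[:,0].reshape(n,n),p[:,1].reshape(n,n),cv2.INTER_CUBIC)
    gr=cv2.cvtColor(r,cv2.COLOR_BGR2GRAY);d=gr<thr
    # face-plane image of the brass
    P=np.array(C);o=C.copy()
    cen=C.copy()
    for it in range(6):
        lines=[];rr=np.hypot(X-cen[0],Y-cen[1]);m=d&(rr>.011)&(rr<.023)
        ang=np.arctan2(Y-cen[1],X-cen[0])
        a4=np.angle(np.exp(4j*ang[m]).mean())/4
        L=[]
        for k in range(2):
            a=a4+k*np.pi/2
            u=np.array([np.cos(a),np.sin(a)]);nn=np.array([-u[1],u[0]])
            al=(X-cen[0])*u[0]+(Y-cen[1])*u[1];pe=(X-cen[0])*nn[0]+(Y-cen[1])*nn[1]
            mm=m&(abs(pe)<.0065)
            pts=np.c_[X[mm],Y[mm]].astype(np.float64)
            # balance both arms
            w1=pts[al[mm]>0];w2=pts[al[mm]<0]
            A,B=w1.mean(0),w2.mean(0);L.append((A,B));
        M=np.c_[L[0][1]-L[0][0],-(L[1][1]-L[1][0])];t=np.linalg.solve(M,L[1][0]-L[0][0])
        cen[:2]=L[0][0]+t[0]*(L[0][1]-L[0][0])
    an=[np.degrees(np.arctan2(*(A-B)[::-1]))%90 for A,B in L]
    if save: r[d]=r[d]//2+np.array([0,0,127],np.uint8);cv2.imwrite(save,r)
    return cen[:2],an,C
E
python3 - <<'E'
from hub import *
c=bot.camera("wrist")
for thr in (45,60,75): print(hub(c,(260.56,131.15),save=f"pics/hf{thr}.png",thr=thr))
s=bot.sense();T=c["T"]
Rt=R.from_rotvec(s["tool_rot"]).as_matrix();print("cam in tool",Rt.T@(T[:3,3]-s["tool_pos"]))
# next view: over orange grip
print(rel(s,(.45,.10,.28),-70),rel(s,(.45,.10,.28),-60))
print(bot.sense()["time_s"])
E
```

```text
(array([ 0.50247299, -0.21202051]), [np.float64(67.2694512455721), np.float64(66.31445310211004)], array([ 0.50241284, -0.21251653,  0.078     ]))
(array([ 0.50266594, -0.21217498]), [np.float64(67.27082183229047), np.float64(67.31151852178259)], array([ 0.50241284, -0.21251653,  0.078     ]))
(array([ 0.50260501, -0.21219153]), [np.float64(67.26272706878508), np.float64(67.36199336390177)], array([ 0.50241284, -0.21251653,  0.078     ]))
cam in tool [-0.00177147 -0.07015581 -0.16211109]
(array([-310. , -112.4,    0.4]), array([ 0.03,  0.01, -0.23])) (array([-310. , -112.4,    0.4]), array([  0.02,   0.02, -10.23]))
2.0
```

View pics/hf60.png

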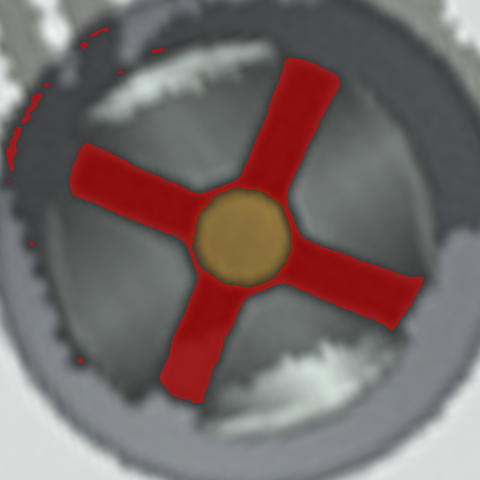

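>>> jog_arm:
  plan:
    - {"tx":-0.04,"ty":-0.022,"tz":0,"ax":0,"ay":0,"az":0,"hand":0.087}
    - {"tx":-0.09,"ty":-0.048,"tz":0,"ax":0,"ay":0,"az":0,"hand":0.087}
    - {"tx":-0.14,"ty":-0.075,"tz":0,"ax":0,"ay":0,"az":0,"hand":0.087}
    - {"tx":-0.19,"ty":-0.102,"tz":0,"ax":0,"ay":0,"az":0,"hand":0.087}
    - {"tx":-0.24,"ty":-0.13,"tz":0,"ax":0,"ay":0,"az":0,"hand":0.087}
    - {"tx":-0.28,"ty":-0.15,"tz":0,"ax":0,"ay":0,"az":0,"hand":0.087}
    - {"tx":-0.304,"ty":-0.164,"tz":0,"ax":0,"ay":0,"az":0,"hand":0.087}
    - {"tx":-0.304,"ty":-0.164,"tz":0,"ax":0,"ay":0,"az":0,"hand":0.087}
    - {"tx":-0.304,"ty":-0.164,"tz":0,"ax":0,"ay":0,"az":0,"hand":0.087}

```text
time_s: 3.12
tool_pos: [0.5007, 0.1099, 0.2801]
tool_rot: [2.566, -1.81, -0.0]
force: [-0.5, -1.1, -1.0]
finger_gap: 0.0871
```

Run:
```python
from workcell import bot
from h import *
s=bot.sense();print(s["time_s"],s["tool_pos"],yaw(s),np.abs(s["joint_vel"]).max(),s["qpos"])
c=bot.camera("wrist");cv2.imwrite("pics/w3.png",c["pixels"])
```

```text
3.125 [0.50073848 0.10990644 0.2801028 ] (np.float64(-70.38175642739704), array([-9.83023003e-04, -9.23123653e-04, -9.99999091e-01])) 0.009770002836008165 [ 0.19300846  0.19911783 -0.56807085  1.81094769  0.11659841  1.16588731
 -1.64068688]
```

View pics/w3.png

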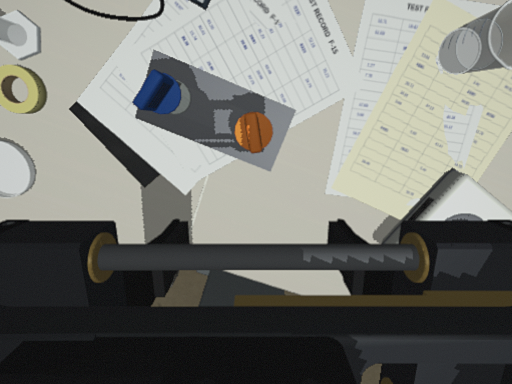

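The wrist view shows the orange grip at about (258,131), its long axis near vertical in the image, with the blue one at (158,92). Zooming in.

Run:
```python
from workcell import bot
from h import *
c=bot.camera("wrist");im=c["pixels"]
cv2.imwrite("pics/w3c.png",cv2.resize(im[96:166,216:306],None,fx=8,fy=8,interpolation=cv2.INTER_CUBIC))
n=400;C=(.548,.13)
g=(np.arange(n)-n/2)*.2e-3
X,Y=np.meshgrid(C[0]+g,C[1]-g)
p=proj(c,np.c_[X.ravel(),Y.ravel(),np.full(X.size,.132)]).astype(np.float32)
r=cv2.remap(im,p[:,0].reshape(n,n),p[:,1].reshape(n,n),cv2.INTER_CUBIC);cv2.imwrite("pics/w3r.png",cv2.resize(r,None,fx=1.4,fy=1.4))
```

```text
(no output)
```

View pics/w3c.png

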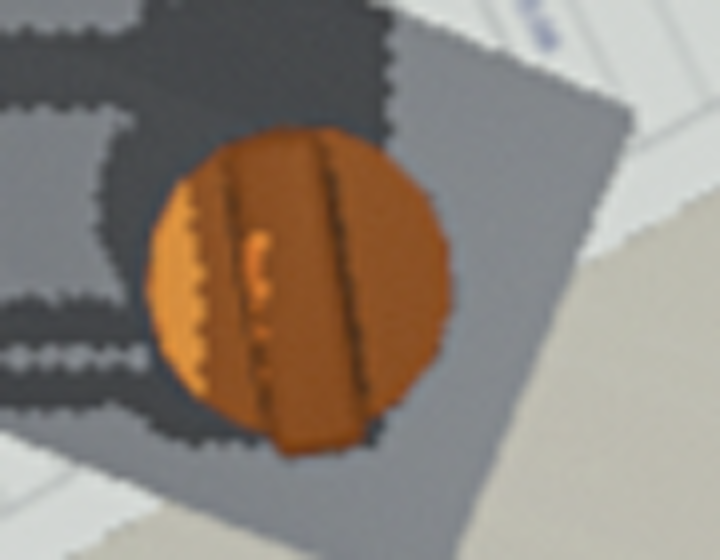

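View pics/w3r.png

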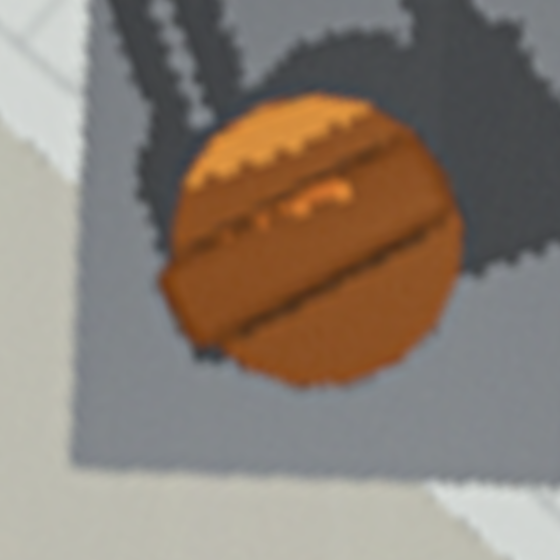

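Run:
```python
from workcell import bot
from h import *
c=bot.camera("wrist");s=bot.sense()
f=lambda P:np.array(P)/8+(216,96)-.44
for e in ([(232,170),(268,435)],[(320,140),(366,420)]):
    q=plane(c,f(e),.132);d=q[0]-q[1];print(q[:,:2],np.degrees(np.arctan2(d[1],d[0])))
print("near end mid",plane(c,f([(322,452)]),.132),"far",plane(c,f([(277,130)]),.132))
# guard disc by colour ellipse
hsv=cv2.cvtColor(c["pixels"],cv2.COLOR_BGR2HSV);k=cv2.inRange(hsv,(3,120,80),(25,255,255))
z=np.zeros_like(k);z[100:160,225:285]=k[100:160,225:285];z=cv2.morphologyEx(z,cv2.MORPH_CLOSE,np.ones((5,5)))
ct=max(cv2.findContours(z,0,2)[0],key=cv2.contourArea);h=cv2.convexHull(ct);q=h[:,0]
q=q[q[:,1]<145];P=plane(c,q,.088)[:,:2]
A=np.c_[2*P,np.ones(len(P))];x=np.linalg.lstsq(A,(P**2).sum(1),rcond=None)[0];print("disc",x[:2],np.sqrt(x[2]+x[0]**2+x[1]**2))
print(bot.sense()["time_s"])
```

```text
[[0.56434867 0.14927291]
 [0.53254032 0.13314216]] 26.890630333580646
[[0.57196275 0.13941367]
 [0.53902758 0.12103976]] 29.15632874634253
near end mid [[0.53283585 0.12530928 0.132     ]] far [[0.57124596 0.14526399 0.132     ]]
disc [0.55108997 0.13599585] 0.023498350028672677
3.275
```

Run:
```python
from workcell import bot
from h import *
s=bot.sense()
print(rel(s,(.5515,.1357,.17),-62),rel(s,(.5515,.1357,.09),-62))
```

```text
(array([ -7.2, -56.5, 110.3]), array([ 0.04, -0.02, -8.4 ])) (array([ -7.2, -56.6, 190.3]), array([ 0.04, -0.02, -8.4 ]))
```

>>> jog_arm:
  plan:
    - {"tx":-0.004,"ty":-0.03,"tz":0.03,"ax":0,"ay":0,"az":-4,"hand":0.087}
    - {"tx":-0.007,"ty":-0.0565,"tz":0.07,"ax":0,"ay":0,"az":-8.4,"hand":0.087}
    - {"tx":-0.007,"ty":-0.0565,"tz":0.11,"ax":0,"ay":0,"az":-8.4,"hand":0.087}
    - {"tx":-0.007,"ty":-0.0565,"tz":0.125,"ax":0,"ay":0,"az":-8.4,"hand":0.087}
    - {"tx":-0.007,"ty":-0.0565,"tz":0.125,"ax":0,"ay":0,"az":-8.4,"hand":0.087}

```text
time_s: 3.9
tool_pos: [0.5512, 0.1347, 0.155]
tool_rot: [2.69, -1.618, -0.001]
force: [0.4, 0.2, 0.9]
finger_gap: 0.0869
```

Run:
```python
from workcell import bot
from h import *
s=bot.sense();print(s["tool_pos"],yaw(s))
c=bot.camera("wrist");cv2.imwrite("pics/w4.png",c["pixels"])
print(rel(s,(.5515,.1357,.09),-62),proj(c,[(.5515,.1357,.132)]))
```

```text
[0.55122367 0.13468671 0.15496358] (np.float64(-62.060598643967495), array([-0.00179673, -0.00118173, -0.99999769]))
(array([-0.8, -0.9, 65. ]), array([ 0.12, -0.01, -0.06])) [[259.1356259  221.66806545]]
```

View pics/w4.png

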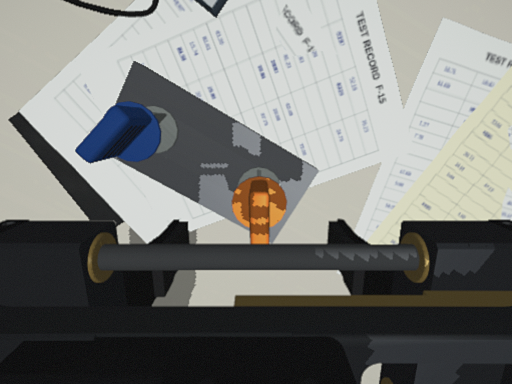

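The orange grip at about (259,210) is centred between the fingers and lined up with them. Descending and gripping, with TCP z near 0.090.

>>> jog_arm:
  force: 30
  plan:
    - {"tx":-0.001,"ty":-0.001,"tz":0.025,"ax":0,"ay":0,"az":0,"hand":0.087}
    - {"tx":-0.001,"ty":-0.001,"tz":0.05,"ax":0,"ay":0,"az":0,"hand":0.087}
    - {"tx":-0.001,"ty":-0.001,"tz":0.0645,"ax":0,"ay":0,"az":0,"hand":0.087}
    - {"tx":-0.001,"ty":-0.001,"tz":0.0645,"ax":0,"ay":0,"az":0,"hand":0.06}
    - {"tx":-0.001,"ty":-0.001,"tz":0.0645,"ax":0,"ay":0,"az":0,"hand":0.02}
    - {"tx":-0.001,"ty":-0.001,"tz":0.0645,"ax":0,"ay":0,"az":0,"hand":0.005}
    - {"tx":-0.001,"ty":-0.001,"tz":0.0645,"ax":0,"ay":0,"az":0,"hand":0.005}
    - {"tx":-0.001,"ty":-0.001,"tz":0.0645,"ax":0,"ay":0,"az":0,"hand":0.005}
    - {"tx":-0.001,"ty":-0.001,"tz":0.0645,"ax":0,"ay":0,"az":0,"hand":0.005}

```text
time_s: 5.08
tool_pos: [0.5525, 0.1365, 0.0918]
tool_rot: [2.692, -1.619, 0.001]
force: [0.3, 0.2, -0.1]
finger_gap: 0.0348
```

Run:
```python
from workcell import bot
from h import *
s=bot.sense();print(s["tool_pos"],yaw(s),s["finger_gap"],s["force"],s["wrist_torque"],s["qpos"])
```

```text
[0.55252723 0.13650612 0.09175089] (np.float64(-62.04954344449451), array([ 7.90737181e-04, -5.03061471e-04, -9.99999561e-01])) 0.03483561964331977 [ 0.30710923  0.15520718 -0.1151719 ] [-0.05001958  0.03745589  0.01609042] [ 0.08062803  0.5012442  -0.52153548  1.89119865  0.33020231  0.83402207
 -1.69533223]
```

>>> jog_arm:
  plan:
    - {"tx":0,"ty":0.001,"tz":0.002,"ax":0,"ay":0,"az":0,"hand":0.005}
    - {"tx":0,"ty":0.001,"tz":0.002,"ax":0,"ay":0,"az":0,"hand":0.005}
    - {"tx":0,"ty":0.001,"tz":0.002,"ax":0,"ay":0,"az":0,"hand":0.005}
    - {"tx":0,"ty":0.001,"tz":0.002,"ax":0,"ay":0,"az":0,"hand":0.005}
    - {"tx":0,"ty":0.001,"tz":0.002,"ax":0,"ay":0,"az":0,"hand":0.005}

```text
time_s: 5.7
tool_pos: [0.5515, 0.136, 0.0896]
tool_rot: [2.692, -1.619, 0.001]
force: [-0.5, 0.8, -2.4]
finger_gap: 0.0138
```

Run:
```python
from workcell import bot
from h import *
s=bot.sense();print(s["tool_pos"],yaw(s),s["finger_gap"],s["force"],s["wrist_torque"])
```

```text
[0.55149392 0.13601786 0.08959008] (np.float64(-62.049183109184064), array([ 4.23391670e-04, -5.41513691e-04, -9.99999764e-01])) 0.013765160506340595 [-0.50926955  0.75804073 -2.40657737] [-0.03931544  0.00293326  0.02708371]
```

Gripped, with the opening at 13.8 mm. Lifting straight up and looking.

>>> jog_arm:
  force: 45
  plan:
    - {"tx":0,"ty":0,"tz":-0.01,"ax":0,"ay":0,"az":0,"hand":0.005}
    - {"tx":0,"ty":0,"tz":-0.03,"ax":0,"ay":0,"az":0,"hand":0.005}
    - {"tx":0,"ty":0,"tz":-0.055,"ax":0,"ay":0,"az":0,"hand":0.005}
    - {"tx":0,"ty":0,"tz":-0.09,"ax":0,"ay":0,"az":0,"hand":0.005}
    - {"tx":0,"ty":0,"tz":-0.12,"ax":0,"ay":0,"az":0,"hand":0.005}
    - {"tx":0,"ty":0,"tz":-0.15,"ax":0,"ay":0,"az":0,"hand":0.005}
    - {"tx":0,"ty":0,"tz":-0.165,"ax":0,"ay":0,"az":0,"hand":0.005}
    - {"tx":0,"ty":0,"tz":-0.165,"ax":0,"ay":0,"az":0,"hand":0.005}

```text
time_s: 6.7
tool_pos: [0.5518, 0.1363, 0.2556]
tool_rot: [-2.691, 1.619, -0.004]
force: [-0.0, -0.8, -2.4]
finger_gap: 0.014
```

Run:
```python
from workcell import bot
from h import *
s=bot.sense();print(s["time_s"],s["tool_pos"],yaw(s),s["finger_gap"],s["force"])
a=bot.camera("scene")["pixels"];b=bot.camera("wrist")["pixels"]
a=cv2.resize(a[120:240,160:320],(512,384));cv2.imwrite("pics/w5.png",np.vstack([a,b])[:, :][0:600]);
print(rel(s,(.5026,-.2122,.255),-112.7))
```

```text
6.7 [0.55179404 0.13634722 0.25557703] (np.float64(-62.04964409278871), array([ 2.50181850e-03, -2.47698539e-04, -9.99996840e-01])) 0.0140140283622007 [-0.04529552 -0.76851434 -2.43640128]
(array([284.8, 206.8,   0.5]), array([-1.500e-01, -2.000e-02,  5.065e+01]))
```

View pics/w5.png

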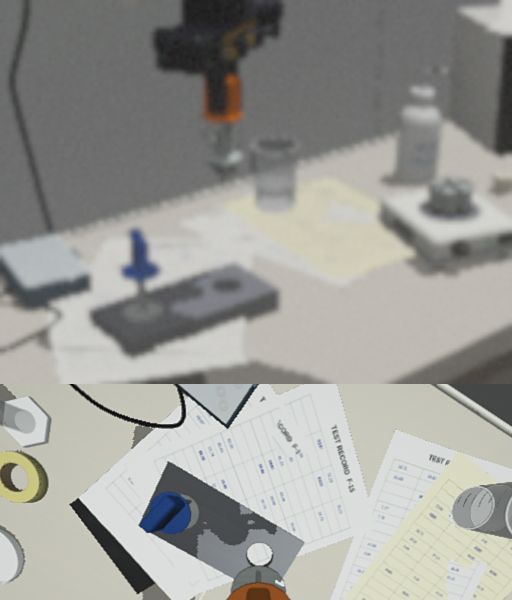

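Scene crop (top): the beater hangs upright from the gripper and is clear of the rack, with the blue tool still in place. In the wrist view the empty hole is at about (260,170). Moving over the coupling while turning +50.65°.

>>> jog_arm:
  plan:
    - {"tx":0.015,"ty":0.011,"tz":0,"ax":0,"ay":0,"az":3,"hand":0.005}
    - {"tx":0.05,"ty":0.036,"tz":0,"ax":0,"ay":0,"az":9,"hand":0.005}
    - {"tx":0.09,"ty":0.065,"tz":0,"ax":0,"ay":0,"az":16,"hand":0.005}
    - {"tx":0.13,"ty":0.095,"tz":0,"ax":0,"ay":0,"az":23,"hand":0.005}
    - {"tx":0.17,"ty":0.124,"tz":0,"ax":0,"ay":0,"az":30,"hand":0.005}
    - {"tx":0.21,"ty":0.152,"tz":0,"ax":0,"ay":0,"az":37,"hand":0.005}
    - {"tx":0.25,"ty":0.181,"tz":0,"ax":0,"ay":0,"az":44,"hand":0.005}
    - {"tx":0.275,"ty":0.2,"tz":0,"ax":0,"ay":0,"az":49,"hand":0.005}
    - {"tx":0.285,"ty":0.207,"tz":0,"ax":0,"ay":0,"az":50.6,"hand":0.005}
    - {"tx":0.285,"ty":0.207,"tz":0,"ax":0,"ay":0,"az":50.6,"hand":0.005}
    - {"tx":0.285,"ty":0.207,"tz":0,"ax":0,"ay":0,"az":50.6,"hand":0.005}

```text
time_s: 8.18
tool_pos: [0.5021, -0.2107, 0.254]
tool_rot: [1.746, -2.61, -0.001]
force: [-0.1, -0.0, -2.2]
finger_gap: 0.0136
```

Run:
```python
from workcell import bot
from h import *
s=bot.sense();print(s["time_s"],s["tool_pos"],yaw(s),s["finger_gap"],s["force"],s["qpos"])
c=bot.camera("wrist");cv2.imwrite("pics/w6.png",c["pixels"])
print(rel(s,(.5026,-.2122,.196),-112.7),proj(c,[(.5026,-.2122,.09),(.5026,-.2122,.078)]))
```

```text
8.175 [ 0.50211692 -0.21071504  0.25399855] (np.float64(-112.42963474555296), array([-1.25225037e-03, -8.96603126e-07, -9.99999216e-01])) 0.013617920310038709 [-0.11473021 -0.03358638 -2.16746802] [ 0.55399382  0.24505267 -0.28191934  1.79210918  0.07558467  1.11607857
 -1.7155217 ]
(array([ 1.2, -1.1, 58. ]), array([ 0.07, -0.03,  0.27])) [[259.906745   178.57992028]
 [259.82833611 176.59484284]]
```

View pics/w6.png

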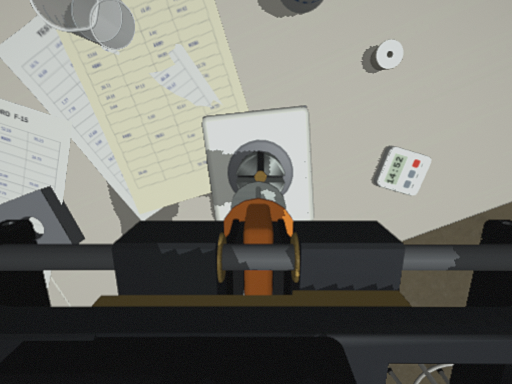

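The wrist view shows the beater over the coupling. The brass is at about (260,176), close to the predicted (259.8,176.6), and the slots look square to the grip. Zooming in to check the angle and centring.

Run:
```python
from hub import *
c=bot.camera("wrist");im=c["pixels"]
cv2.imwrite("pics/w6c.png",cv2.resize(im[132:232,210:310],None,fx=6,fy=6,interpolation=cv2.INTER_CUBIC))
C=np.array((.5026,-.2122));n=400;g=(np.arange(n)-n/2)*.2e-3
# rectify in hub axes: up = 67.3-90=-22.7 direction (camera side)
a=np.radians(67.3-90);u=np.array([np.cos(a),np.sin(a)]);r_=np.array([u[1],-u[0]])
X,Y=np.meshgrid(g,-g);W=C+X[...,None]*r_+Y[...,None]*u
p=proj(c,np.c_[W.reshape(-1,2),np.full(n*n,.09)]).astype(np.float32)
r=cv2.remap(im,p[:,0].reshape(n,n),p[:,1].reshape(n,n),cv2.INTER_CUBIC)
cv2.line(r,(200,0),(200,399),(0,255,0),1);cv2.line(r,(0,200),(399,200),(0,255,0),1)
for d in(178.5,221.5):
    cv2.line(r,(int(d),0),(int(d),399),(0,0,255),1);cv2.line(r,(0,int(d)),(399,int(d)),(0,0,255),1)
cv2.imwrite("pics/w6r.png",cv2.resize(r,None,fx=1.4,fy=1.4))
```

```text
(no output)
```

View pics/w6c.png

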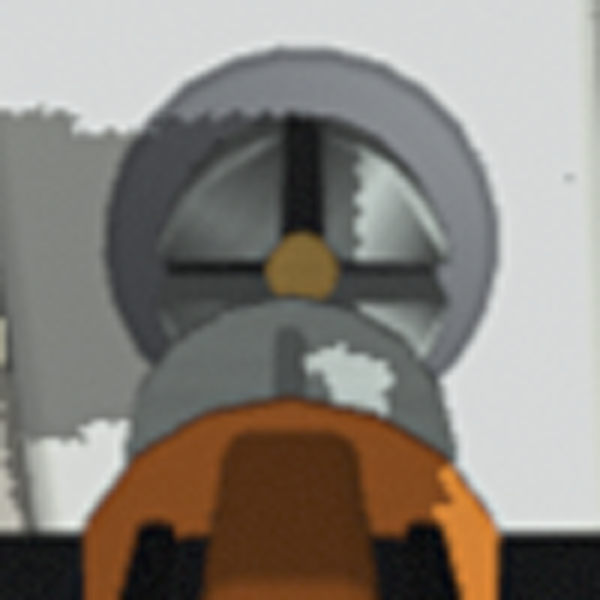

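View pics/w6r.png

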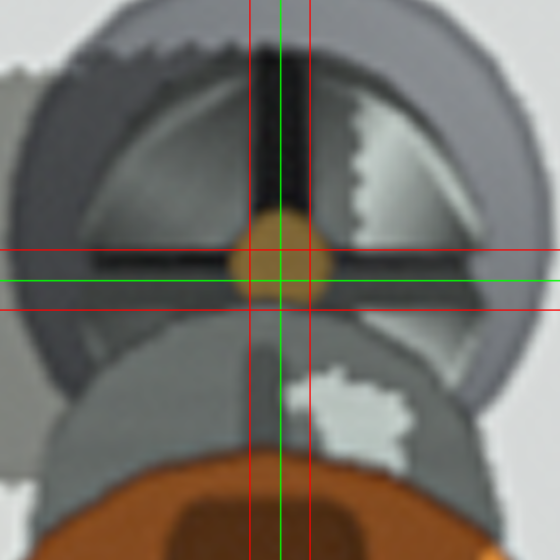

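Run:
```python
from workcell import bot
from h import *
c=bot.camera("wrist");s=bot.sense()
gz=s["tool_pos"][2]-.0896+.110
zc=gz-.08
Rt=R.from_rotvec(s["tool_rot"]).as_matrix()
f=lambda P:np.array(P)/6+(210,132)-.42
for nm,P,z in(("collar near arc",[(290,298),(180,348),(405,345)],zc),("collar L/R",[(127,450),(455,450)],zc),("grip top",[(206,575),(378,575)],gz+.0)):
    q=(plane(c,f(P),z)-s["tool_pos"])@Rt;print(nm,np.round(q*1000,1))
q=plane(c,f([(290,298),(180,348),(405,345),(135,400),(450,400)]),zc)[:,:2]
A=np.c_[2*q,np.ones(len(q))];x=np.linalg.lstsq(A,(q**2).sum(1),rcond=None)[0];print(x[:2],np.sqrt(x[2]+x[0]**2+x[1]**2),((np.r_[x[:2],0]-s["tool_pos"])@Rt)*1000)
print(rel(s,(.5026,-.2122,.20),-112.7))
```

```text
collar near arc [[ -1.7 -20.6  59.6]
 [-16.7 -13.6  59.6]
 [ 14.1 -14.   59.6]]
collar L/R [[-24.4   1.   59.6]
 [ 21.3   1.   59.6]]
grip top [[ -9.3 -12.3 -20.4]
 [  6.3 -12.3 -20.4]]
[ 0.49922296 -0.20898813] 0.023585589481956267 [ -1.48073175   3.26773126 254.10809204]
(array([ 0.4, -0.9, 54.1]), array([ 0.05, -0.07,  0.22]))
```

The camera bias seems to depend on depth: it shows the gripped collar 1.5 mm off in tool x although the jaws centre it. So I'll go down to about 11 mm above the face, where collar and face are at similar depth, and compare them directly.

>>> jog_arm:
  plan:
    - {"tx":0.0005,"ty":-0.001,"tz":0.03,"ax":0,"ay":0,"az":0.2,"hand":0.005}
    - {"tx":0.0005,"ty":-0.001,"tz":0.055,"ax":0,"ay":0,"az":0.2,"hand":0.005}
    - {"tx":0.0005,"ty":-0.001,"tz":0.069,"ax":0,"ay":0,"az":0.2,"hand":0.005}
    - {"tx":0.0005,"ty":-0.001,"tz":0.069,"ax":0,"ay":0,"az":0.2,"hand":0.005}
    - {"tx":0.0005,"ty":-0.001,"tz":0.069,"ax":0,"ay":0,"az":0.2,"hand":0.005}

```text
time_s: 8.95
tool_pos: [0.5035, -0.2124, 0.1861]
tool_rot: [1.742, -2.614, 0.002]
force: [-0.0, -0.5, -1.3]
finger_gap: 0.0135
```

Run:
```python
from hub import *
s=bot.sense();print(s["time_s"],s["tool_pos"],yaw(s),s["finger_gap"],s["force"])
c=bot.camera("wrist");im=c["pixels"]
cv2.imwrite("pics/w7c.png",cv2.resize(im[122:232,200:320],None,fx=6,fy=6,interpolation=cv2.INTER_CUBIC))
```

```text
8.95 [ 0.50346349 -0.21235075  0.18610107] (np.float64(-112.6638599051428), array([ 6.41995296e-04, -1.34415842e-03, -9.99998891e-01])) 0.013492853641941825 [-0.03570059 -0.4576756  -1.26182212]
```

View pics/w7c.png

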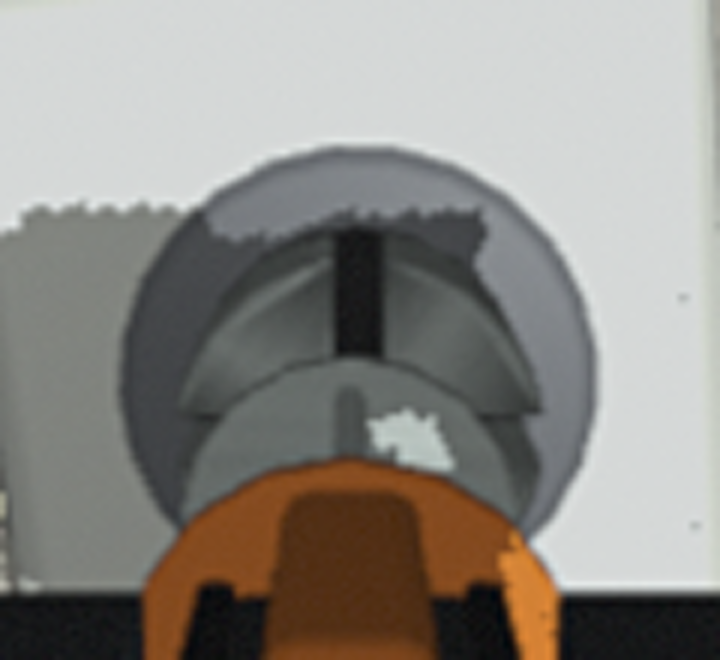

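Run:
```python
from workcell import bot
from h import *
c=bot.camera("wrist");s=bot.sense()
Rt=R.from_rotvec(s["tool_rot"]).as_matrix()
f=lambda P:np.array(P)/6+(200,122)-.42
zc=s["tool_pos"][2]+.0204-.08
def show(nm,P,z):
    q=(plane(c,f(P),z)-s["tool_pos"])@Rt;print(nm,np.round(q*1000,2)[:,:2].tolist())
show("slot L/R mid",[(334,300),(384,300)],.09)
show("slot top/bot ctr",[(358.5,240),(358.5,345)],.09)
show("slot near edge of cross slot",[(195,412),(525,412)],.09)
show("corners",[(180,410),(540,410)],.09)
show("slot end",[(358,228)],.09)
show("collar apex, L/R",[(352,356),(190,490),(516,490)],zc)
print(zc)
```

```text
slot L/R mid [[-3.85, -22.08], [4.0, -22.08]]
slot top/bot ctr [[-0.02, -31.53], [0.0, -14.87]]
slot near edge of cross slot [[-26.11, -3.97], [26.62, -3.94]]
corners [[-28.49, -4.3], [29.01, -4.26]]
slot end [[-0.1, -33.4]]
collar apex, L/R [[-1.09, -21.02], [-23.58, -2.02], [21.68, -1.99]]
0.1266074044043322
```

Both seen at similar depth, the hub is about +1.1 mm in x and -1.9 mm in y from the collar, in tool axes. I'll correct that and go down until the splines are just above the face.

>>> jog_arm:
  plan:
    - {"tx":0.0011,"ty":-0.0019,"tz":0.0,"ax":0,"ay":0,"az":0,"hand":0.005}
    - {"tx":0.0011,"ty":-0.0019,"tz":0.007,"ax":0,"ay":0,"az":0,"hand":0.005}
    - {"tx":0.0011,"ty":-0.0019,"tz":0.014,"ax":0,"ay":0,"az":0,"hand":0.005}
    - {"tx":0.0011,"ty":-0.0019,"tz":0.019,"ax":0,"ay":0,"az":0,"hand":0.005}
    - {"tx":0.0011,"ty":-0.0019,"tz":0.019,"ax":0,"ay":0,"az":0,"hand":0.005}

```text
time_s: 9.68
tool_pos: [0.5043, -0.2141, 0.1665]
tool_rot: [1.741, -2.614, 0.001]
force: [-0.8, -0.9, -2.6]
finger_gap: 0.014
```

Run:
```python
from hub import *
s=bot.sense();print(s["time_s"],s["tool_pos"],yaw(s),s["finger_gap"],s["force"],s["wrist_torque"])
c=bot.camera("wrist");im=c["pixels"]
cv2.imwrite("pics/w8c.png",cv2.resize(im[122:232,200:320],None,fx=6,fy=6,interpolation=cv2.INTER_CUBIC))
```

```text
9.675 [ 0.50429744 -0.21410487  0.16647321] (np.float64(-112.67406909984155), array([-5.36057971e-04, -9.27428398e-04, -9.99999426e-01])) 0.014024261935478068 [-0.80174439 -0.9379837  -2.55006594] [0.0934297  0.01078639 0.02509312]
```

View pics/w8c.png

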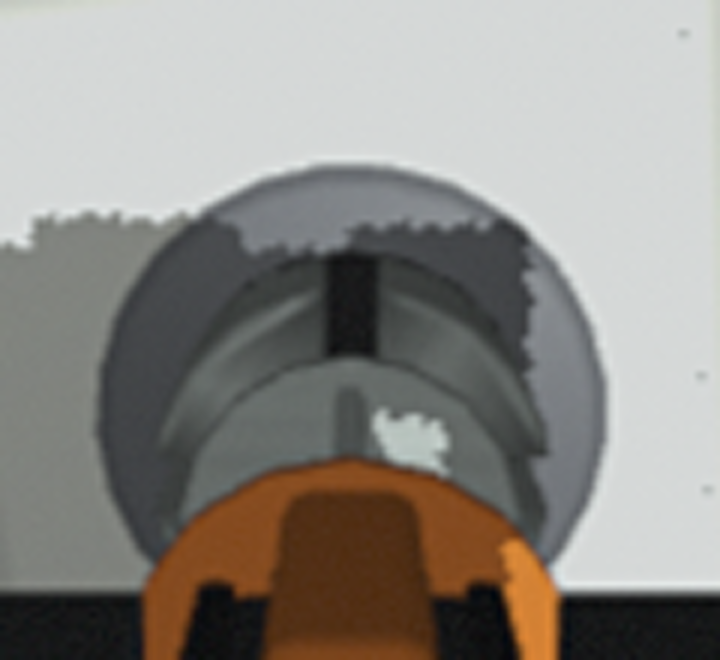

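Run:
```python
from workcell import bot
from h import *
c=bot.camera("wrist");s=bot.sense()
Rt=R.from_rotvec(s["tool_rot"]).as_matrix()
f=lambda P:np.array(P)/6+(200,122)-.42
zc=s["tool_pos"][2]+.0204-.08
def show(nm,P,z):
    q=(plane(c,f(P),z)-s["tool_pos"])@Rt;print(nm,np.round(q*1000,2)[:,:2].tolist())
show("slot L/R mid",[(327,300),(378,300)],.09)
show("corners",[(162,451),(546,453)],.09)
show("slot end",[(352,253)],.09)
show("collar apex, L/R",[(352,356),(190,490),(516,490)],zc)
im=c["pixels"]
cv2.imwrite("pics/w8d.png",cv2.resize(im[185:215,220:300],None,fx=9,fy=9,interpolation=cv2.INTER_CUBIC))
```

```text
slot L/R mid [[-4.64, -25.27], [2.77, -25.27]]
corners [[-29.25, -2.54], [27.86, -2.19]]
slot end [[-1.01, -32.13]]
collar apex, L/R [[-1.04, -20.76], [-23.5, -1.79], [21.71, -1.75]]
```

View pics/w8d.png

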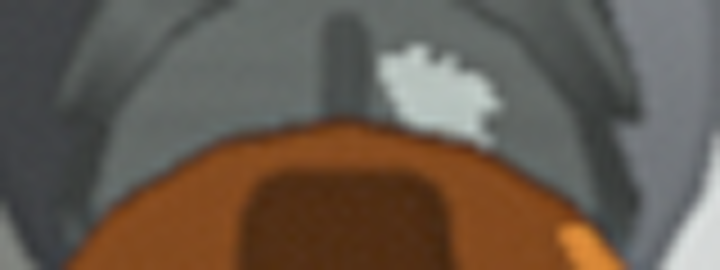

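Laterally aligned: slot at crop x 352.5 and collar apex at 352. About -0.5 mm remains in y. Entering the slots gently.

>>> jog_arm:
  plan:
    - {"tx":0.0,"ty":-0.0005,"tz":0.001,"ax":0,"ay":0,"az":0,"hand":0.005}
    - {"tx":0.0,"ty":-0.0005,"tz":0.003,"ax":0,"ay":0,"az":0,"hand":0.005}
    - {"tx":0.0,"ty":-0.0005,"tz":0.005,"ax":0,"ay":0,"az":0,"hand":0.005}
    - {"tx":0.0,"ty":-0.0005,"tz":0.007,"ax":0,"ay":0,"az":0,"hand":0.005}
    - {"tx":0.0,"ty":-0.0005,"tz":0.007,"ax":0,"ay":0,"az":0,"hand":0.005}

```text
time_s: 10.4
tool_pos: [0.5048, -0.2145, 0.1604]
tool_rot: [1.741, -2.614, 0.002]
force: [-2.7, 0.9, 3.7]
finger_gap: 0.0138
```

Run:
```python
from hub import *
s=bot.sense();print(s["time_s"],s["tool_pos"],yaw(s),s["finger_gap"],s["force"],s["wrist_torque"])
```

```text
10.4 [ 0.50484631 -0.21450724  0.16037344] (np.float64(-112.68322900257886), array([-1.72760946e-04, -1.51797077e-03, -9.99998833e-01])) 0.013750464587776463 [-2.74888836  0.85374026  3.73619707] [0.13669574 1.00345723 0.05097385]
```

Force rose by about 6 N at 3.2 mm below face level, which fits the spring. A small side force in -x says to ease y back slightly. Continuing down.

>>> jog_arm:
  plan:
    - {"tx":0.0,"ty":0.0005,"tz":0.001,"ax":0,"ay":0,"az":0,"hand":0.005}
    - {"tx":0.0,"ty":0.0005,"tz":0.003,"ax":0,"ay":0,"az":0,"hand":0.005}
    - {"tx":0.0,"ty":0.0005,"tz":0.005,"ax":0,"ay":0,"az":0,"hand":0.005}
    - {"tx":0.0,"ty":0.0005,"tz":0.005,"ax":0,"ay":0,"az":0,"hand":0.005}

```text
time_s: 10.9
tool_pos: [0.5046, -0.2143, 0.1561]
tool_rot: [1.741, -2.614, 0.003]
force: [-4.0, 1.3, 6.9]
finger_gap: 0.0137
```

Run:
```python
from hub import *
s=bot.sense();print(s["time_s"],s["tool_pos"],yaw(s),s["finger_gap"],s["force"],s["wrist_torque"])
c=bot.camera("wrist");im=c["pixels"]
cv2.imwrite("pics/w9c.png",cv2.resize(im[122:232,200:320],None,fx=6,fy=6,interpolation=cv2.INTER_CUBIC))
```

```text
10.9 [ 0.50456133 -0.21430679  0.156134  ] (np.float64(-112.67773058207021), array([ 2.50607277e-04, -1.82179373e-03, -9.99998309e-01])) 0.013736579639538293 [-3.96568969  1.31068921  6.85633428] [0.2288079  1.08597437 0.01031718]
```

View pics/w9c.png

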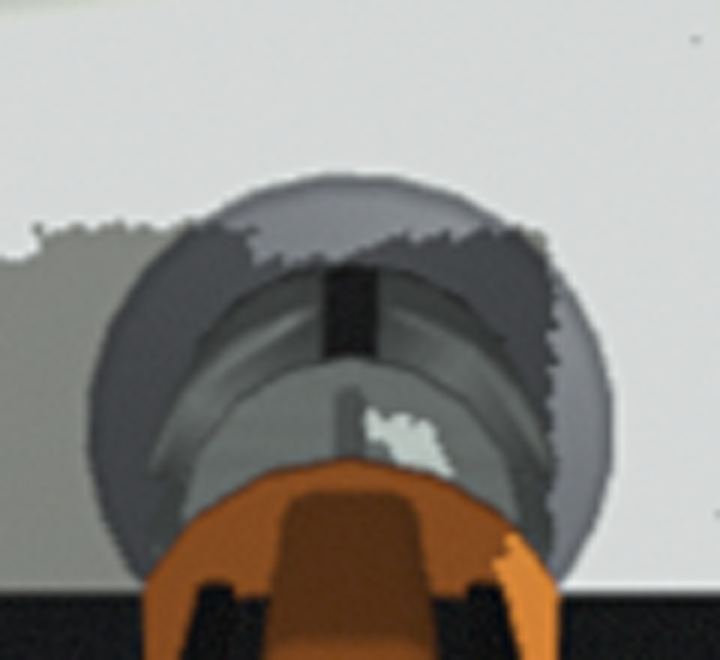

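The collar is closing on the face with no slip in the hand (the guard's image position is unchanged). There's about 4 N along tool +y, so I'll yield 1 mm that way and go on towards home.

>>> jog_arm:
  plan:
    - {"tx":0.0,"ty":0.001,"tz":0.0,"ax":0,"ay":0,"az":0,"hand":0.005}
    - {"tx":0.0,"ty":0.001,"tz":0.002,"ax":0,"ay":0,"az":0,"hand":0.005}
    - {"tx":0.0,"ty":0.001,"tz":0.004,"ax":0,"ay":0,"az":0,"hand":0.005}
    - {"tx":0.0,"ty":0.001,"tz":0.006,"ax":0,"ay":0,"az":0,"hand":0.005}
    - {"tx":0.0,"ty":0.001,"tz":0.006,"ax":0,"ay":0,"az":0,"hand":0.005}

```text
time_s: 11.58
tool_pos: [0.5044, -0.2142, 0.1511]
tool_rot: [-1.741, 2.615, -0.005]
force: [-2.2, -0.9, 6.9]
finger_gap: 0.0135
```

Run:
```python
from hub import *
s=bot.sense();print(s["time_s"],s["tool_pos"],yaw(s),s["finger_gap"],s["force"],s["wrist_torque"])
```

```text
11.575 [ 0.50435718 -0.21420239  0.15110184] (np.float64(-112.67853555862617), array([ 0.00201253, -0.0026474 , -0.99999447])) 0.013501250158843927 [-2.23892756 -0.85188436  6.91447017] [ 0.0589786   0.81377136 -0.02138439]
```

>>> jog_arm:
  plan:
    - {"tx":0.0,"ty":0.0005,"tz":0.002,"ax":0,"ay":0,"az":0,"hand":0.005}
    - {"tx":0.0,"ty":0.0005,"tz":0.003,"ax":0,"ay":0,"az":0,"hand":0.005}
    - {"tx":0.0,"ty":0.0005,"tz":0.003,"ax":0,"ay":0,"az":0,"hand":0.005}
    - {"tx":0.0,"ty":0.0005,"tz":0.003,"ax":0,"ay":0,"az":0,"hand":0.005}

```text
time_s: 12.08
tool_pos: [0.5043, -0.2142, 0.1492]
tool_rot: [-1.741, 2.614, -0.007]
force: [-3.8, 1.1, 8.5]
finger_gap: 0.0136
```

Run:
```python
from hub import *
s=bot.sense();print(s["time_s"],s["tool_pos"],yaw(s),s["finger_gap"],s["force"],s["wrist_torque"])
```

```text
12.075 [ 0.50434336 -0.21422657  0.14923589] (np.float64(-112.68215841203347), array([ 0.00310814, -0.00334947, -0.99998956])) 0.013627275898888387 [-3.75480178  1.09118965  8.49790119] [ 1.66422987e-01  1.04469824e+00 -1.00939201e-03]
```

>>> jog_arm:
  plan:
    - {"tx":0.0,"ty":0.0005,"tz":0.002,"ax":0,"ay":0,"az":0,"hand":0.005}
    - {"tx":0.0,"ty":0.0005,"tz":0.004,"ax":0,"ay":0,"az":0,"hand":0.005}
    - {"tx":0.0,"ty":0.0005,"tz":0.004,"ax":0,"ay":0,"az":0,"hand":0.005}
    - {"tx":0.0,"ty":0.0005,"tz":0.004,"ax":0,"ay":0,"az":0,"hand":0.005}

```text
time_s: 12.58
tool_pos: [0.5048, -0.2144, 0.149]
tool_rot: [-1.74, 2.614, -0.011]
force: [-7.9, 1.9, 24.3]
finger_gap: 0.0134
```

Run:
```python
from hub import *
s=bot.sense();print(s["time_s"],s["tool_pos"],yaw(s),s["finger_gap"],s["force"],s["wrist_torque"])
c=bot.camera("wrist");im=c["pixels"]
a=cv2.resize(im[122:232,200:320],None,fx=4,fy=4,interpolation=cv2.INTER_CUBIC)
b=bot.camera("scene")["pixels"][140:210,260:340];b=cv2.resize(b,(320,280),interpolation=cv2.INTER_CUBIC)
o=np.zeros((440,800,3),np.uint8);o[:,:480]=a;o[:280,480:]=b;cv2.imwrite("pics/w10.png",o)
```

```text
12.575 [ 0.50479278 -0.21437539  0.14898243] (np.float64(-112.70227587345833), array([ 0.00510264, -0.00493956, -0.99997478])) 0.013411877393674452 [-7.86898154  1.86678268 24.34897042] [0.69239913 2.3466493  0.05117007]
```

View pics/w10.png

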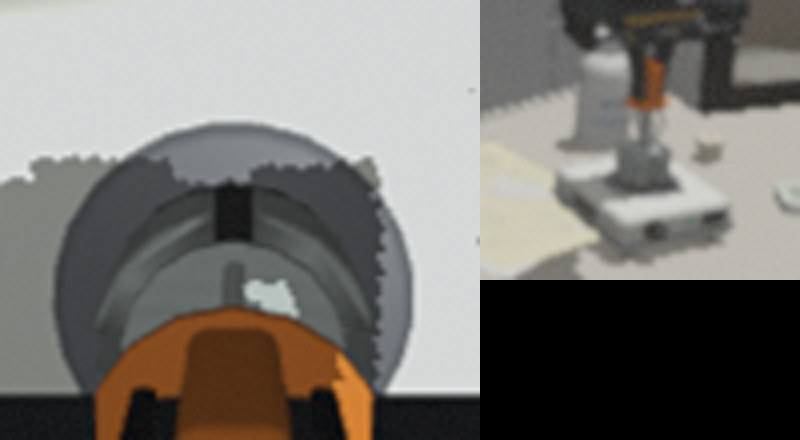

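It's seated: force rose to 24 N with z stopped at 0.149 (home was predicted at 0.1496). The image shows the collar down on the face, concentric and with no slip. Holding the push for step 3.

>>> jog_arm:
  plan:
    - {"tx":0.0,"ty":0.0005,"tz":0.004,"ax":0,"ay":0,"az":0,"hand":0.005}
    - {"tx":0.0,"ty":0.0005,"tz":0.004,"ax":0,"ay":0,"az":0,"hand":0.005}
    - {"tx":0.0,"ty":0.0005,"tz":0.004,"ax":0,"ay":0,"az":0,"hand":0.005}
    - {"tx":0.0,"ty":0.0005,"tz":0.004,"ax":0,"ay":0,"az":0,"hand":0.005}
    - {"tx":0.0,"ty":0.0005,"tz":0.004,"ax":0,"ay":0,"az":0,"hand":0.005}
    - {"tx":0.0,"ty":0.0005,"tz":0.004,"ax":0,"ay":0,"az":0,"hand":0.005}
    - {"tx":0.0,"ty":0.0005,"tz":0.004,"ax":0,"ay":0,"az":0,"hand":0.005}
    - {"tx":0.0,"ty":0.0005,"tz":0.004,"ax":0,"ay":0,"az":0,"hand":0.005}

```text
time_s: 13.68
tool_pos: [0.5049, -0.2144, 0.149]
tool_rot: [-1.739, 2.614, -0.014]
force: [-9.1, 2.8, 26.8]
finger_gap: 0.0136
```

Run:
```python
from hub import *
s=bot.sense();print(s["time_s"],s["tool_pos"],yaw(s),s["finger_gap"],s["force"],s["wrist_torque"])
c=bot.camera("wrist");im=c["pixels"]
f=lambda P:np.array(P)/4+(200,122)-.42
cv2.imwrite("pics/w11.png",cv2.resize(im[122:232,200:320],None,fx=6,fy=6,interpolation=cv2.INTER_CUBIC))
t=bot.camera("top")["pixels"];cv2.imwrite("pics/top11.png",t)
```

```text
13.675 [ 0.50485702 -0.2143798   0.14898275] (np.float64(-112.72816550037356), array([ 0.00627104, -0.00627505, -0.99996065])) 0.013636016469324531 [-9.09532572  2.82300444 26.80293589] [0.88397548 2.61245303 0.04937141]
```

View pics/w11.png

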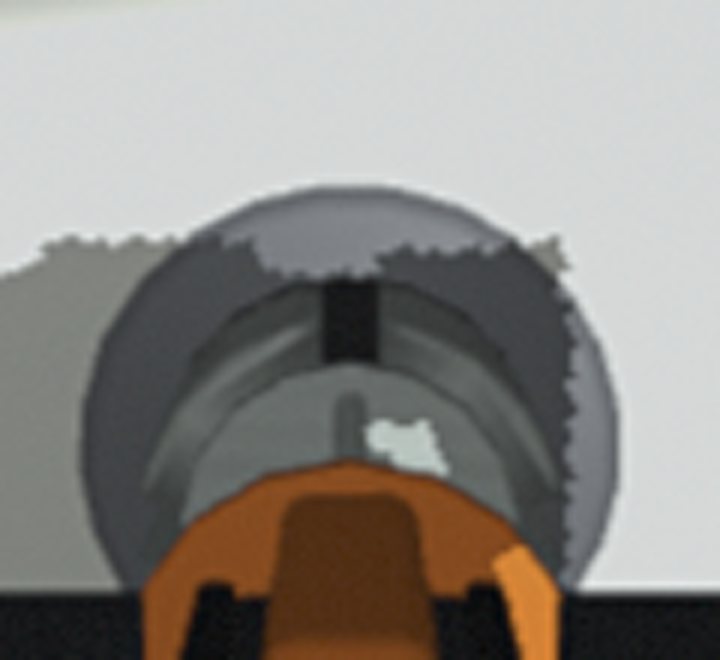

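View pics/top11.png

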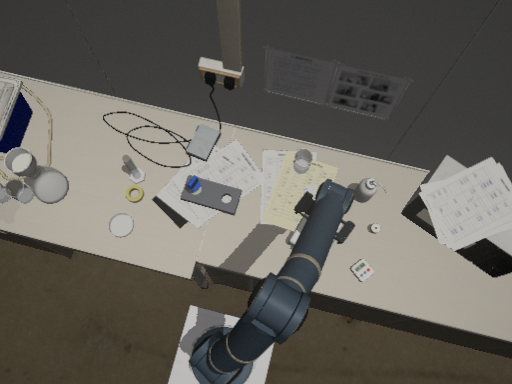

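The collar is flush and concentric, the spline slot is centred (crop x about 350), and z is steady at 0.149 m under about 27 N. In the top view the rack hole is empty and the other items look unmoved. Handing in.

Run:
```python
from workcell import bot
print(bot.sign_off());s=bot.sense();print(s["time_s"],s["tool_pos"],s["force"],s["finger_gap"])
```

```text
the job is handed in; nothing more can be done
None
the job is handed in; nothing more can be done
```

The orange beater is in the coupling, still gripped and pressed home, and I handed the job in at about 14 s. I lifted it out of the rack, turned it by about 51° to match the slots and pushed it down against the spring. The sign-off gave no verdict.

**Last checks**
- **Seating:** the fingertips stopped hard at z = 0.149 m, against 0.1496 m predicted for home. That is about 14.6 mm below the height where the splines would rest on the face.
- **Push and grip:** the push is about 27 N and steady. The fingers are closed on the grip at 13.6 mm, with the grip force set to 45 N.
- **Alignment:** the jaw angle matches the measured slot angle to about 0.1°. The collar looks concentric and down on the face in the wrist view.
- **Other items:** in the top view the blue tool and everything else look unmoved. I checked that by eye and did not measure it.

**What disagreed or stayed off**
- The wrist camera read the collar and coupling 1–2 mm differently depending on distance. I lined them up by comparing the two at nearly equal depth.
- A sideways force of about 9 N and a tool tilt of about 0.5° remained at the end. The tilt is well inside the 4° limit.
- In the last view the collar had shifted about 1.5 pixels relative to the hand, so the grip may have pivoted slightly under the push.

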